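# Check the door stay of the market stall's display case

### The job

Check the stay of the cheese case before the stall opens: lift its sloping door by the wooden pull right up until the stay locks, then let go and leave the door standing open by itself for a second. Then press the round metal release button on top of the case right down, so that the door unlocks and sinks until it is fully shut. Do not press the square lamp switch, and leave the bottle, jar and punnet as they stand.

Things in the scene. Friction and masses are not known exactly. Their poses are not given: they have to be found in the camera images.
- case: Fixed display case, pale wood and clear panels, 300 mm wide (y), 200 mm high; flat deck on top, 200 mm above the table, x = +10 to +84 mm. Origin on the table under the middle of the door's hinge line, which runs along its y at 200 mm height; x points from the door side to the back, z up. Front wall at x = -128 to -120 mm, 106 mm high. Yawed up to 0.2 rad.
- door (a joint): Door angle, rad: 0 shut, sloping 30 degrees down from the hinge towards the robot; grows as it rises. Clear pane in an aluminium frame, 150 mm from hinge to edge, 296 wide, 10 thick. Lift (under 10 N at the pull) past a light catch to the stop at 1.08 and let go: it settles on the lock at 1.0. Let go earlier, or unlocked, its damper lets it sink shut in about 2 to 5 s.
- door_pull (a point): Grip point of the dark wooden pull: a tongue at the middle of the door's lower edge, straight on from the door, 22 mm wide (along the hinge), 14 thick, 65 long. This point lies on its middle line, 190 mm from the hinge line, 40 from the door's edge, 25 from the tongue's end; 105 mm above the table when shut, about 290 when locked. Moves with the door.
- release_top (a point): Middle of the release button's top: round, steel, 26 mm across, 20 mm above the deck, 35 mm behind the hinge line, 90 mm left or right of the case's middle (either may be drawn). Pressed straight down it frees the stay from about 10 mm on (13 mm is the stop), with up to about 6 N; a spring brings it back. Moves with the button.
- release (a joint): Travel of the release button, m: 0 up, 0.013 fully down. The stay also dips it by itself as the door passes the catch.
- lamp_switch (a joint): Travel of the lamp switch, m: 0 up, 0.005 pressed. A white, square plastic switch, rocker 30 by 24 mm, standing 14 mm above the deck at the other end of the deck from the release button (mirror place). Not to be pressed.
- oil_bottle: Amber bottle, 60 mm across, 200 mm high, standing on the table to the right of the case. Origin in the middle of its foot. Leave alone.
- jar: Glass jar, 70 mm across, 85 mm high, standing to the left of the case. Origin in the middle of its foot. Leave alone.
- punnet: Small open wooden punnet, 90 by 120 mm, 50 mm high, to the left of the case and behind the jar. Origin in the middle of its underside. Leave alone.

How it is judged (in metres and radians):
On the way, in this order (a step that is already met when the one before it is completed fails the run):
1. the door stands locked open by itself, the button up and the fingers touching nothing (value of joint door above 0.96 rad and value of joint release below 0.003 m and contact force between the fingers and anything else below 0.3 N), for 0.5 s.
2. the release button is pressed down (value of joint release above 0.008 m), for 0.02 s.
At the end, for the whole second after the job is handed in: After having stood locked open by itself and been released with the button, the door is fully shut (within 0.04 rad) and still, and the release button is up again (within 3 mm) (value of joint door below 0.04 rad and velocity of joint door between -0.05 and 0.05 rad/s and value of joint release below 0.003 m); the robot touches nothing.
It fails at once if the lamp switch is pressed (over 2.5 mm) (value of joint lamp_switch above 0.0025 m).
It fails at once if the oil bottle is moved over 25 mm or tipped (distance of oil_bottle from where it was at the start of the episode above 0.025 m or angle between oil_bottle's own z axis and vertical above 0.3 rad).
It fails at once if the jar is moved over 25 mm or tipped (distance of jar from where it was at the start of the episode above 0.025 m or angle between jar's own z axis and vertical above 0.3 rad).
It fails at once if the punnet is moved over 25 mm or tipped (distance of punnet from where it was at the start of the episode above 0.025 m or angle between punnet's own z axis and vertical above 0.3 rad).
It also fails if it takes over 56 s, if anything falls off the work surface, if the arm or the gripper's body presses on something with over 40 N, if the wrist force passes 120 N, or if a joint passes its speed limit or range.

### The arm

A 7-joint arm with a two-finger parallel gripper is mounted at the origin on the work surface. World frame = base frame: x ahead of the robot, y to its left, z up, the work surface at z = 0. Lengths are in mm, angles in rad, forces in N, time in s.
With the tool pointing down it reaches from about 425 to 975 mm from the base axis. Payload 16.7 kg.
Tool frame: the origin (TCP) lies on the centre line of the jaws, within the pads' length; the fingertips stand 14 mm ahead of it and the grasp point (between the pads) lies 5 mm behind it; z points along the fingers, y is the line along which they close (so a half turn about z gives the same grasp; the last joint's range is limited). The gripper opens to 85 mm and grips with 20 to 120 N. Pads are 22 mm wide; open, the fingers measure 114 mm over their backs; the gripper's body (76 mm by 85 mm) begins 54 mm behind the grasp point. The pads swing forward as they close: fully open they stand 13 mm farther back than shut.
Start: joints at [0.963, 0.426, 0.074, 1.606, -0.034, 1.111, -0.067], TCP at [298.903, -605.173, 245.302] pointing down, gripper open.
Joint ranges: [-2.85, 2.85], [-0.5, 2.14], [-1.23, 1.37], [0.21, 2.46], [-1.02, 4.16], [0.16, 2.05], [-2.73, 2.73]. Speed limits (rad/s): [1.89, 1.89, 2.39, 2.39, 3.01, 3.01, 3.01].

### API

Orientations are given as a 3x3 rotation matrix whose columns are the frame's x, y, z axes.
In Python, from station import robot, camera, camera_params, workorder gives the robot as it stands.
- The arm moves only by the tool step_arm, never from a script. Its argument "steps" is text: rows parted by semicolons, each of 5 numbers parted by spaces: the closure in counts, from 0 (fully open) to 255 (shut), then the shift along the tool's x, y, z in units of 25 mm (1.0 is 25 mm), then the turn about the tool's z in units of 5 degrees (1.0 is 5 degrees). In form: grip tx ty tz twist; .... A call has 1 to 12 rows; each row is the pose to reach, as a shift and turn from the pose commanded when the call began, along the tool's axes at that moment; what a row does not reach only later rows make up. A row lasts 1/8 s, in which the tool goes at most 62.5 mm and 10.7 degrees, less where a joint would pass 70% of its speed; a pose out of reach is approached as far as the arm can. A call with a gripper value outside its range is refused whole. The fingers move at their own pace and stop on an object; "force" is the grip in N (left out, the last holds). Time passes only in rows, so rows that repeat a pose let the fingers close. It gives the time, the measured TCP pose, the force and the opening at its end, in the units of the state.
- robot.read_state(): the state, without advancing time (a new reading comes with each control period).
- camera(name): name is "scene" or "top"; returns the picture (480x640x3 uint8, red, green, blue); there is no depth.
- camera_params(name): a dict with "mtx" (3x3 intrinsics, pixels), "dist_coeffs" ([k1, k2, p1, p2, k3] as OpenCV has them; the pictures are not rectified), "eye" and "rotation" of the camera in the world. Camera axes: x right, y down, z forward; pixel columns grow to the right and rows downward; lengths in mm; the calibration is good to about 2 mm. A picture is of the moment at which its call begins. camera_params takes no time and is no camera call.
- workorder.hand_in(): hands the job in, once; it reports no verdict.
The state is a dict: "clock": time; "joint_pos": joint angles; "joint_velocities": joint speeds; "effort": joint torques, N m; "tcp_pos": TCP position; "orientation": TCP orientation; "ft_force": force on the tool from outside, world axes, zero at the start; "wrist_torque": the same for the moment, N m; "opening": finger opening in mm.
Only numpy, scipy, OpenCV 4.12 (cv2) and the standard library are available. Lean on these libraries where they do the work, as an engineer would, in place of code of your own. Each camera call takes 0.05 s, during which the arm holds its last target. There are 200 camera calls.

## Working session

There is one attempt and no reset: what is moved stays moved. The work goes in short steps, Python scripts to look and compute and a tool call to move; the robot and the scene stay as the last step left them, time stands still between calls to the robot, and variables do not carry over. Pictures are saved under pics/ and viewed, on a budget of 10 in all, crops included, one or two more only if the job needs it, and the job is handed in when it is done.

Besides the shell and the picture viewer there is one more tool, called after ">>>" as name(argument=value, ...) on one line, values as JSON. step_arm: Moves the arm, as the interface text tells. Its arguments: {"type":"object","properties":{"steps":{"type":"string"},"force":{"type":"number"}},"required":["steps"]}

```bash
mkdir -p pics; ls; python3 - <<'E'
from station import robot,camera,camera_params
import cv2,numpy as np
for n in("scene","top"):
    im=camera(n); cv2.imwrite(f"pics/{n}0.png",im[:,:,::-1]); p=camera_params(n); print(n,{k:np.round(v,3).tolist() for k,v in p.items()})
print(robot.read_state())
E
```

```text
pics
scene {'mtx': [[530.093, 0.0, 316.859], [0.0, 530.093, 240.025], [0.0, 0.0, 1.0]], 'dist_coeffs': [0.038, 0.0, 0.0, 0.0, 0.0], 'eye': [1405.31, -99.234, 793.905], 'rotation': [[0.193, 0.62, -0.761], [0.981, -0.136, 0.137], [-0.018, -0.773, -0.635]]}
top {'mtx': [[483.352, 0.0, 323.863], [0.0, 483.352, 242.238], [0.0, 0.0, 1.0]], 'dist_coeffs': [0.018, 0.0, 0.0, 0.0, 0.0], 'eye': [445.682, 48.231, 997.774], 'rotation': [[0.04, -0.977, 0.21], [-0.999, -0.039, 0.012], [-0.003, -0.21, -0.978]]}
{'clock': 0.1, 'joint_pos': array([ 0.96249458,  0.4266584 ,  0.07384891,  1.60653252, -0.03410591,
        1.11079147, -0.06712541]), 'joint_velocities': array([-5.15690142e-04,  9.80705833e-05, -8.77376564e-04, -2.78056963e-03,
        1.11273431e-03, -7.88276098e-04, -1.69120310e-03]), 'effort': array([ 1.00290310e-02, -9.51527739e+01,  3.77225876e+00, -4.64399385e+01,
        1.98068266e-02,  6.54583069e-03,  1.58876123e-04]), 'tcp_pos': array([ 298.76981812, -604.89433444,  244.69248574]), 'orientation': array([[ 8.96608429e-01,  4.42823902e-01, -5.63797257e-04],
       [ 4.42824255e-01, -8.96607896e-01,  9.80077826e-04],
       [-7.15031853e-05, -1.12840914e-03, -9.99999361e-01]]), 'ft_force': array([-0.60593901, -0.23651647,  0.61602171]), 'wrist_torque': array([ 0.06713235, -0.03075718,  0.01740296]), 'opening': 85.64148740401491}
```

View pics/scene0.png

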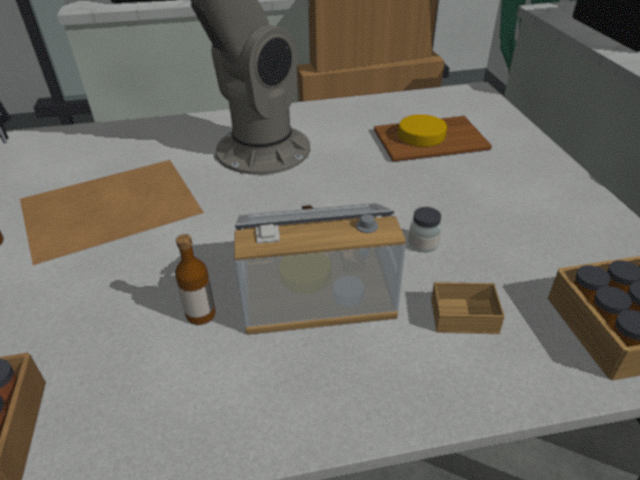

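View pics/top0.png

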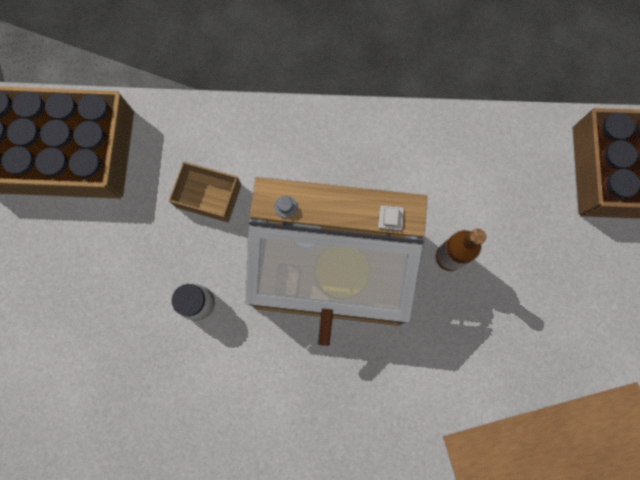

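The button is top-left at (285,206) and the lamp switch is at (391,217). The pull's tongue runs from about (327,310) to (324,345). The bottle stands right of the case, the jar and punnet left.

```bash
cat >h.py <<'E'
import numpy as np,cv2
from station import robot,camera,camera_params
def ray(n,uv):
    p=camera_params(n); q=cv2.undistortPoints(np.array([[uv]],float),p["mtx"],p["dist_coeffs"])[0,0]
    return np.array(p["eye"]),np.array(p["rotation"])@np.r_[q,1]
def onz(n,uv,z):
    e,d=ray(n,uv); return e+d*(z-e[2])/d[2]
def proj(n,P):
    p=camera_params(n);R=np.array(p["rotation"]).T
    return cv2.projectPoints(np.array(P,float).reshape(-1,1,3),cv2.Rodrigues(R)[0],-R@np.array(p["eye"]),p["mtx"],p["dist_coeffs"])[0][:,0]
E
python3 - <<'E'
from h import *
im=cv2.imread("pics/top0.png"); hsv=cv2.cvtColor(im,cv2.COLOR_BGR2HSV)
# pull: dark saturated red-brown
roi=np.zeros(im.shape[:2],np.uint8); roi[300:360,305:345]=1
m=((hsv[...,1]>110)&(hsv[...,2]<110)&(roi>0)).astype(np.uint8)
n,l,s,c=cv2.connectedComponentsWithStats(m);k=1+s[1:,4].argmax();print("pull",s[k],c[k])
ys,xs=np.where(l==k); r=cv2.minAreaRect(np.c_[xs,ys].astype(np.float32)); print(r)
for v in(310,345): print("pull at row",v,xs[ys==v].mean() if (ys==v).any() else None)
# deck
roi[:]=0; roi[170:245,240:440]=1
m=((hsv[...,0]<25)&(hsv[...,1]>70)&(roi>0)).astype(np.uint8)
n,l,s,c=cv2.connectedComponentsWithStats(m);k=1+s[1:,4].argmax()
ys,xs=np.where(l==k);r=cv2.minAreaRect(np.c_[xs,ys].astype(np.float32));print("deck",r)
for b in cv2.boxPoints(r): print(b,onz("top",b,200).round(1))
a,b=onz("top",(285,203),220),onz("top",(391,216),214)
print("btn,switch",a,b,np.linalg.norm(a-b)); mid=(a+b)/2
y=(a-b)[:2];y/=np.linalg.norm(y);yaw=np.arctan2(-y[0],y[1]); x=np.array([y[1],-y[0]])
h=mid[:2]-35*x; g=h-190*np.cos(np.pi/6)*x
print("yaw",yaw,"hinge",h,"grip",g,"proj",proj("top",[*g,105+7]))
for s in(155,213): 
  P=np.r_[h-s*np.cos(np.pi/6)*x,200-s/2+8]; print(s,proj("top",P))
print("scene btn/switch",proj("scene",a),proj("scene",b))
E
```

```text
pull [305 310  40  35 388] [324.87886598 325.45618557]
((319.52130126953125, 322.9015197753906), (36.100379943847656, 35.112640380859375), 30.65066909790039)
pull at row 310 326.5
pull at row 345 None
deck ((338.2197265625, 208.1475830078125), (175.24766540527344, 45.030113220214844), 6.1322221755981445)
[248.69215 221.17355] [648.3 187.3 200. ]
[253.5024 176.4011] [728.9 184.7 200. ]
[427.7473  195.12161] [ 706.7 -117.5  200. ]
[422.93707 239.89407] [ 627.4 -109.1  200. ]
btn,switch [677.02954326 125.2963764  220.        ] [663.15471721 -53.05190636 214.        ] 178.9877670700591
yaw -0.07763986122351077 hinge [635.19756635  38.83690093] grip [471.14842439  51.59930757] proj [[324.18281166 331.56182202]]
155 [[326.16092128 314.02689286]]
213 [[322.90654845 342.82927097]]
scene btn/switch [[367.47397968 218.36811935]] [[267.73169519 229.59900377]]
```

>>> step_arm(steps="0 0 0 -2.2 0; 0 1.6 -1.85 -2.2 0.5; 0 3.2 -3.7 -2.2 1; 0 4.85 -5.6 -2.2 1.6; 0 6.5 -7.45 -2.2 2.2; 0 8.1 -9.3 -2.2 2.8; 0 9.7 -11.2 -2.2 3.4; 0 11.3 -13 -2.2 4; 0 12.95 -14.9 -2.2 4.6; 0 14.6 -16.75 -2.2 5.2; 0 16.2 -18.6 -2.2 5.7; 0 17.81 -20.49 -2.2 6.14", force=20)

```text
clock: 1.6
tcp_pos: [471.3, 53.1, 300.4]
orientation: [[0.997, -0.079, 0.0], [-0.079, -0.997, -0.0], [0.0, 0.0, -1.0]]
ft_force: [1.6, -0.7, 0.1]
opening: 85.5
```

>>> step_arm(steps="0 0 0 0 0; 0 0 0 0 0; 0 0 0 0 0; 0 0 0 0 0")

```text
clock: 2.1
tcp_pos: [471.2, 50.4, 300.4]
orientation: [[0.997, -0.079, 0.0], [-0.079, -0.997, -0.0], [0.0, 0.0, -1.0]]
ft_force: [0.3, -0.4, 0.1]
opening: 85.5
```

```bash
python3 - <<'E'
from h import *
s=robot.read_state();print(s["clock"],s["joint_pos"].round(2),s["tcp_pos"],s["orientation"].round(3),s["ft_force"])
cv2.imwrite("pics/top1.png",camera("top")[:,:,::-1])
E
```

```text
2.1 [ 0.18  0.07 -0.44  1.95  0.03  1.13 -1.92] [471.20926873  50.36337799 300.36607888] [[ 0.997 -0.079  0.   ]
 [-0.079 -0.997 -0.   ]
 [ 0.     0.    -1.   ]] [ 0.27840797 -0.43439519  0.08559588]
```

View pics/top1.png

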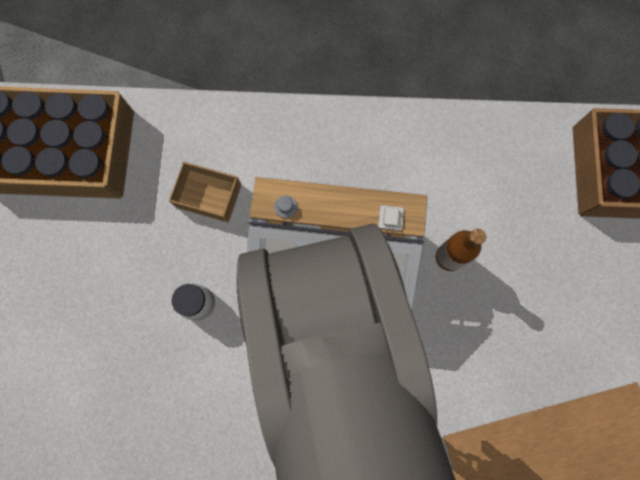

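The case is unmoved at the same pixels (button (285,206)) and the arm hides the pull. The state puts the tool right above it.

>>> step_arm(steps="0 0 -0.05 1.2 0; 0 0 -0.05 2.6 0; 0 0 -0.05 4 0; 0 0 -0.05 5.4 0; 0 0 -0.05 6.6 0; 0 0 -0.05 7.4 0; 0 0 -0.05 8 0; 0 0 -0.05 8 0; 0 0 -0.05 8 0")

```text
clock: 3.28
tcp_pos: [471.8, 52.5, 101.0]
orientation: [[0.997, -0.077, 0.001], [-0.077, -0.997, 0.0], [0.001, -0.0, -1.0]]
ft_force: [-0.2, 0.3, -1.3]
opening: 85.2
```

>>> step_arm(steps="130 0 0 0 0; 255 0 0 0 0; 255 0 0 0 0; 255 0 0 0 0; 255 0 0 0 0; 255 0 0 0 0; 255 0 0 0 0; 255 0 0 0 0", force=25)

```text
clock: 4.28
tcp_pos: [471.3, 50.5, 100.7]
orientation: [[0.997, -0.078, -0.0], [-0.078, -0.997, -0.002], [-0.0, 0.002, -1.0]]
ft_force: [-3.1, -12.5, 12.1]
opening: 21.4
```

```bash
python3 - <<'E'
from h import *
s=robot.read_state();print(s["clock"],s["tcp_pos"],s["ft_force"],s["wrist_torque"],s["opening"])
for i in range(1,13):
    t=1.08*i/12; a=np.pi/6-t; print(i,round(t,2),((-np.cos(a)+np.cos(np.pi/6))*190/25).round(2),(-(np.sin(np.pi/6)-np.sin(a))*190/25).round(2))
cv2.imwrite("pics/s2.png",camera("scene")[:,:,::-1])
E
```

```text
4.275 [471.34021941  50.53816949 100.72056377] [ -3.07125036 -12.52880642  12.08021905] [-2.95589899  0.55742308  0.19556161] 21.43024715167029
1 0.09 -0.31 -0.61
2 0.18 -0.57 -1.24
3 0.27 -0.78 -1.89
4 0.36 -0.92 -2.56
5 0.45 -1.0 -3.24
6 0.54 -1.02 -3.92
7 0.63 -0.98 -4.61
8 0.72 -0.87 -5.28
9 0.81 -0.71 -5.95
10 0.9 -0.49 -6.59
11 0.99 -0.21 -7.22
12 1.08 0.13 -7.81
```

View pics/s2.png

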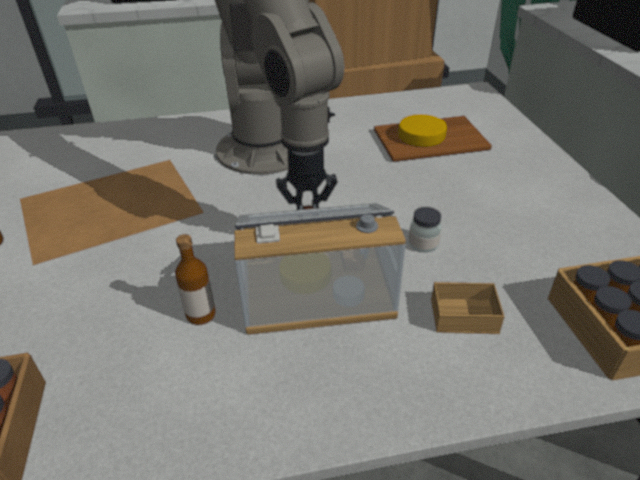

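The fingers are on the pull at about (305,195), and the opening of 21.4 mm matches the 22 mm tongue. I'll lift along the arc, easing 1 mm sideways.

>>> step_arm(steps="255 -0.16 0.05 -0.3 0; 255 -0.31 0.05 -0.61 0; 255 -0.45 0.05 -0.92 0; 255 -0.57 0.05 -1.24 0; 255 -0.68 0.05 -1.56 0; 255 -0.78 0.05 -1.89 0; 255 -0.86 0.05 -2.22 0; 255 -0.92 0.05 -2.56 0; 255 -0.97 0.05 -2.9 0; 255 -1 0.05 -3.24 0; 255 -1.02 0.05 -3.58 0; 255 -1.02 0.05 -3.92 0")

```text
clock: 5.82
tcp_pos: [445.4, 52.3, 198.3]
orientation: [[0.997, -0.078, -0.001], [-0.078, -0.997, -0.001], [-0.001, 0.001, -1.0]]
ft_force: [2.7, -6.9, -4.9]
opening: 21.7
```

>>> step_arm(steps="255 0.02 0 -0.35 0; 255 0.04 0 -0.69 0; 255 0.09 0 -1.03 0; 255 0.15 0 -1.36 0; 255 0.22 0 -1.7 0; 255 0.31 0 -2.03 0; 255 0.42 0 -2.35 0; 255 0.53 0 -2.67 0; 255 0.66 0 -2.99 0; 255 0.81 0 -3.3 0; 255 1.03 0 -3.7 0; 255 1.09 0 -3.8 0")

```text
clock: 7.32
tcp_pos: [472.6, 50.3, 293.4]
orientation: [[0.997, -0.078, -0.001], [-0.078, -0.997, -0.001], [-0.001, 0.001, -1.0]]
ft_force: [-1.9, -5.2, -3.9]
opening: 21.6
```

>>> step_arm(steps="255 0 0 0 0; 255 0 0 0 0")

```text
clock: 7.58
tcp_pos: [472.4, 50.4, 293.0]
orientation: [[0.997, -0.077, -0.001], [-0.077, -0.997, -0.001], [-0.001, 0.001, -1.0]]
ft_force: [-1.6, -5.9, -3.1]
opening: 21.4
```

>>> step_arm(steps="255 0.05 0.02 -0.08 0; 255 0.08 0.02 -0.14 0; 255 0.08 0.02 -0.14 0")

```text
clock: 7.95
tcp_pos: [474.8, 50.1, 296.9]
orientation: [[0.997, -0.077, -0.001], [-0.077, -0.997, -0.0], [-0.0, 0.0, -1.0]]
ft_force: [-2.2, -5.2, -2.6]
opening: 21.8
```

>>> step_arm(steps="0 0 0 0 0; 0 0 0 0 0; 0 0 0 0 0; 0 0 0 0 0; 0 0 0 0 0; 0 0 0 0 0; 0 0 0 0 0; 0 0 0 0 0")

```text
clock: 8.95
tcp_pos: [475.0, 50.5, 296.8]
orientation: [[0.997, -0.077, -0.0], [-0.077, -0.997, 0.0], [-0.0, -0.0, -1.0]]
ft_force: [-0.5, 0.3, 0.8]
opening: 85.5
```

>>> step_arm(steps="0 0 0 -0.6 0; 0 0 0 -1.5 0; 0 0 0 -2.6 0; 0 0 0 -3.6 0; 0 0 0 -4.4 0; 0 0 0 -4.8 0; 0 0 0 -4.8 0; 0 0 0 -4.8 0; 0 0 0 -4.8 0; 0 0 0 -4.8 0; 0 0 0 -4.8 0; 0 0 0 -4.8 0")

```text
clock: 10.45
tcp_pos: [475.0, 50.5, 416.8]
orientation: [[0.997, -0.077, -0.0], [-0.077, -0.997, 0.0], [-0.0, -0.0, -1.0]]
ft_force: [0.1, -0.4, -0.3]
opening: 85.5
```

```bash
python3 - <<'E'
from h import *
s=robot.read_state();print(s["clock"],s["tcp_pos"],s["ft_force"],s["opening"])
cv2.imwrite("pics/s3.png",camera("scene")[:,:,::-1])
h=np.array([635.2,38.8]);x=np.array([np.cos(-.0776),np.sin(-.0776)])
for r in(150,215): print(r,proj("scene",np.r_[h-r*np.cos(1-np.pi/6)*x,200+r*np.sin(1-np.pi/6)]))
E
```

```text
10.45 [474.97289814  50.47729432 416.79001373] [ 0.063117   -0.35008783 -0.28674407] 85.49989343617
150 [[307.33038437 151.05133729]]
215 [[303.94556599 123.54165929]]
```

View pics/s3.png

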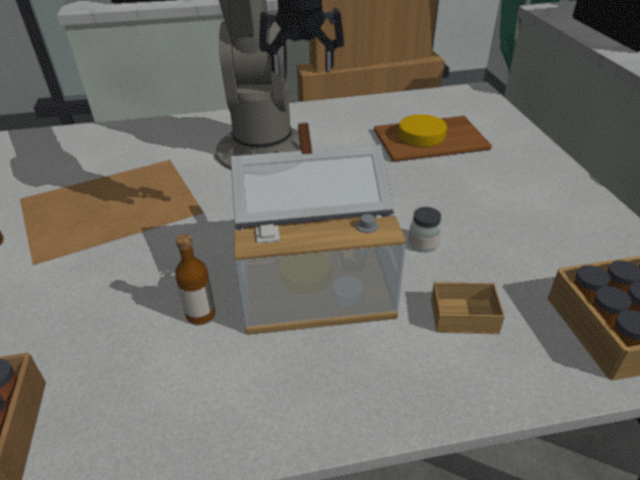

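The door stands open, edge at (307,151) and pull tip at (304,123), just where 1.0 rad predicts. The button is up. Next I'll close the fingers and go above the button.

>>> step_arm(steps="255 0 0 0 0; 255 0.8 -0.4 0 0; 255 2.2 -1 0 0; 255 3.8 -1.8 0 0; 255 5.4 -2.5 0 0; 255 6.8 -3.1 0 0; 255 7.6 -3.5 0 0; 255 7.83 -3.61 0 0; 255 7.83 -3.61 1 0; 255 7.83 -3.61 2.5 0; 255 7.83 -3.61 4 0; 255 7.83 -3.61 4.7 0")

```text
clock: 12.0
tcp_pos: [676.1, 124.7, 297.8]
orientation: [[0.997, -0.077, -0.002], [-0.077, -0.997, -0.001], [-0.002, 0.001, -1.0]]
ft_force: [-0.1, 0.2, -0.2]
opening: -0.3
```

>>> step_arm(steps="255 0 0 0 0; 255 0 0 0 0")

```text
clock: 12.25
tcp_pos: [677.6, 125.5, 301.1]
orientation: [[0.997, -0.077, 0.002], [-0.077, -0.997, 0.001], [0.002, -0.001, -1.0]]
ft_force: [0.0, 1.4, -1.1]
opening: -0.1
```

```bash
python3 - <<'E'
from h import *
s=robot.read_state();print(s["clock"],s["tcp_pos"],s["ft_force"],s["opening"],s["joint_pos"].round(2))
cv2.imwrite("pics/s4.png",camera("scene")[:,:,::-1])
t=s["tcp_pos"];print("tip",proj("scene",t-[0,0,14]),"btn",proj("scene",[677,125.3,220]))
E
```

```text
12.25 [677.63417757 125.54226278 301.09706991] [ 0.04202902  1.41559004 -1.10639402] -0.08693887234699707 [ 0.04  0.45 -0.45  1.48  0.2   1.26 -2.08]
tip [[369.38712288 187.17549954]] btn [[367.47156457 218.35812942]]
```

View pics/s4.png

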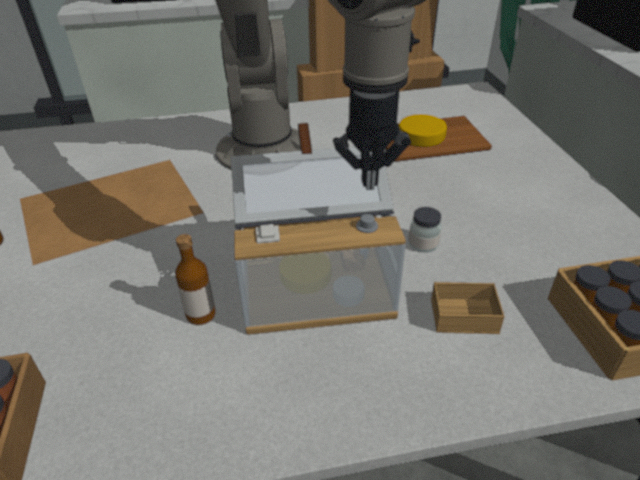

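The tip at (370,186) is in line with the button at (367,219). The door is still up and the arm is well above it.

>>> step_arm(steps="255 0 0 0.6 0; 255 0 0 1.4 0; 255 0 0 2 0; 255 0 0 2.35 0; 255 0 0 2.5 0; 255 0 0 2.65 0; 255 0 0 2.8 0; 255 0 0 2.95 0; 255 0 0 3.08 0; 255 0 0 3.16 0; 255 0 0 3.16 0; 255 0 0 3.16 0")

```text
clock: 13.8
tcp_pos: [677.4, 125.5, 221.1]
orientation: [[0.997, -0.077, 0.001], [-0.077, -0.997, 0.0], [0.001, -0.0, -1.0]]
ft_force: [-1.4, 0.1, 9.0]
opening: 0.2
```

>>> step_arm(steps="255 0 0 0.02 0; 255 0 0 0.02 0; 255 0 0 0.02 0; 255 0 0 0.02 0; 255 0 0 0.02 0; 255 0 0 0.02 0; 255 0 0 0.02 0; 255 0 0 0.02 0; 255 0 0 0.02 0; 255 0 0 0.02 0")

```text
clock: 15.05
tcp_pos: [677.5, 125.5, 221.1]
orientation: [[0.997, -0.077, 0.001], [-0.077, -0.997, 0.0], [0.001, -0.0, -1.0]]
ft_force: [-3.3, -1.0, 13.1]
opening: 0.1
```

```bash
python3 - <<'E'
from h import *
s=robot.read_state();print(s["clock"],s["tcp_pos"],s["ft_force"])
cv2.imwrite("pics/s5.png",camera("scene")[:,:,::-1])
E
```

```text
15.05 [677.48661337 125.5142972  221.06895881] [-3.31732514 -1.0371802  13.05610799]
```

View pics/s5.png

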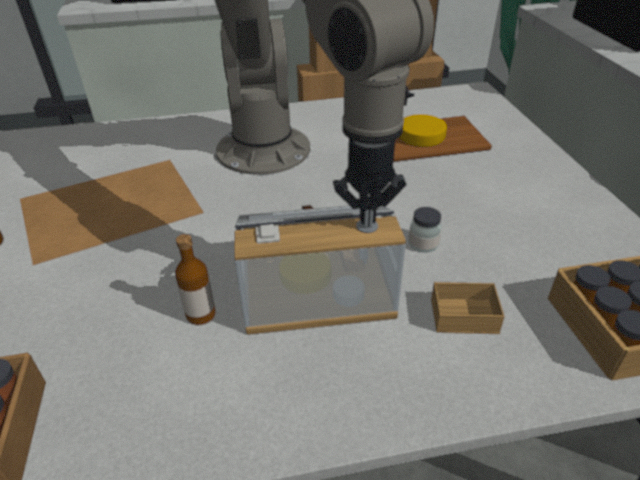

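The door has sunk almost shut, with the pull at (307,208). Next I'll withdraw upwards and let it settle.

>>> step_arm(steps="255 0 0 -0.5 0; 255 0 0 -1.5 0; 255 0 0 -3 0; 255 0 0 -4.5 0; 255 0 0 -5.5 0; 255 0 0 -6 0; 255 0 0 -6 0; 255 0 0 -6 0; 255 0 0 -6 0; 255 0 0 -6 0; 255 0 0 -6 0; 255 0 0 -6 0")

```text
clock: 16.6
tcp_pos: [677.1, 125.4, 369.8]
orientation: [[0.997, -0.077, -0.0], [-0.077, -0.997, 0.0], [-0.0, -0.0, -1.0]]
ft_force: [-0.1, 0.6, -0.5]
opening: -0.2
```

>>> step_arm(steps="255 0 0 0 0; 255 0 0 0 0; 255 0 0 0 0; 255 0 0 0 0; 255 0 0 0 0; 255 0 0 0 0; 255 0 0 0 0; 255 0 0 0 0; 255 0 0 0 0; 255 0 0 0 0; 255 0 0 0 0; 255 0 0 0 0")

```text
clock: 18.1
tcp_pos: [677.1, 125.4, 369.8]
orientation: [[0.997, -0.077, -0.0], [-0.077, -0.997, 0.0], [-0.0, -0.0, -1.0]]
ft_force: [-0.5, -0.6, 0.3]
opening: 0.2
```

```bash
python3 - <<'E'
from h import *
s=robot.read_state();print(s["clock"],s["tcp_pos"],s["ft_force"])
im=camera("scene")[:,:,::-1]; a=cv2.imread("pics/scene0.png")
c=np.vstack([cv2.resize(v[190:340,150:520],None,fx=1.9,fy=1.9) for v in(a,im)])
cv2.imwrite("pics/s6.png",c)
d=cv2.absdiff(a,im)[200:340,150:520].max(2); print("diff>30 px",(d>30).sum())
E
```

```text
18.1 [677.10476569 125.36185344 369.83880147] [-0.54835388 -0.64907854  0.32524164]
diff>30 px 592
```

View pics/s6.png

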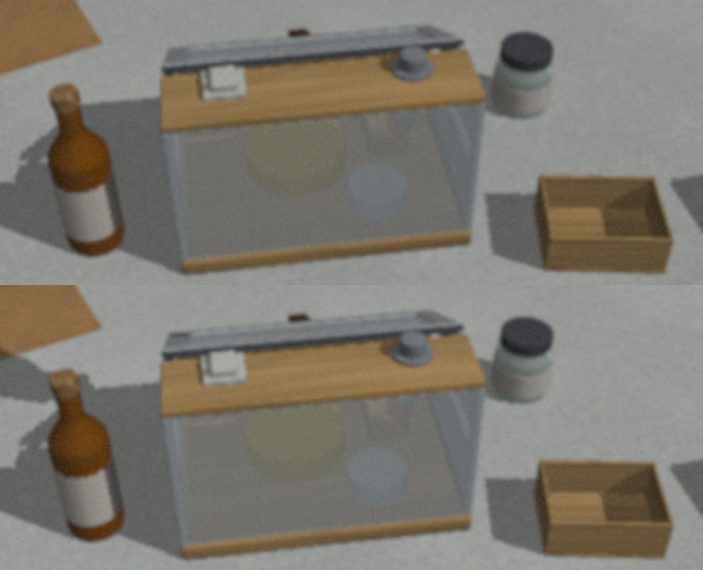

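Before (top) and after (bottom) match: the door is shut (pull at (298,33) and (298,318)), the button is up, and the switch, bottle, jar and punnet look unchanged. I'm handing in.

```bash
python3 -c "
from station import workorder
print(workorder.hand_in())"
```

```text
the job is handed in; nothing more can be done
None
```

I lifted the door by its pull to the stop and let go. In the picture it stood open by itself at the locked position (about 1.0 rad), for about 4 s until the press. I then pressed the round button about 13 mm, until the force rose to 9–13 N. The door sank shut and I drew the arm up clear. I handed in at about 18 s.

- **Last checks:** the final picture matches the starting one: door shut, button up, and the lamp switch, bottle, jar and punnet in place. The wrist force was close to zero.
- **Not clean:** I felt no clear force at the 1.08 stop; the tool pose put the door at about 1.09 rad. Closing on the pull gave about a 12 N sideways load on the wrist, so I eased the tool about 1 mm sideways during the lift. Between the before and after pictures, 592 pixels around the case differed. I took that for the arm's shadow and did not look further into it.

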